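# Check pull on the luthier's tension gauge

### The job

Do the daily check of the string-tension gauge. Zero the readout by pressing the big round key fully down, then pull the gauge's sprung slide out by its wooden grip until its pointer stands in the gap of the dark fork on the rule, hold it still there for a good second without pulling on past the fork, and ease it gently back fully home, never letting it snap. Last, press the long bar key fully down to store the check; leave the small square key, the fork and the things standing around alone.

Things in the scene. Friction and masses are not known exactly. Their poses are not given: they have to be found in the camera images.
- gauge: The fixed pull gauge: aluminium base plate 340 (x) x 110 (y) x 12 mm with a steel spring tube (44 mm diameter, top 64 mm up) lying at its +x end, front at x=+50 mm, and a grey end stop (34 mm up) at x=-160 mm. Origin: centre of the plate's underside, on the bench. The slide pulls out along the gauge's own -x; a white rule with 10 mm ticks lies on its +y side.
- slide (a joint): How far the sprung slide is pulled out, m: 0 = fully home (x=0 in the gauge), grows along the gauge's -x to 0.125. A spring pulls it home: about 3 N at home rising to about 13 N at 0.1.
- grip (a point): Middle of the slide's upright wooden grip, 72 mm above the bench. The grip is a block 24 mm along the gauge's x, 16 mm along its y, standing from 44 mm to 91 mm above the bench on a steel carriage 40 x 36 mm whose top is 44 mm up.
- pointer (a point): Outer end of the slide's black pointer, a bar 3 mm wide (x) pointing to the gauge's +y, 33 mm above the bench; it passes over the fork. It lies 42 mm to +y of the grip, at the grip's x.
- fork (a joint): Where the stiff fork is set along the rule, m: it marks the pull to be made (the pointer is in the middle of the gap when joint slide equals this value). Must not be moved.
- fork_gap (a point): Middle of the gap in the dark steel fork: two prongs 4 mm wide, 12 mm apart (clear), pointing to the gauge's -y from a small block at the plate's +y edge; prong tops 28 mm above the bench, just under the pointer's height. Its axes are those of the gauge (x along the pull line, pull is -x).
- readout: Grey readout box fixed to the bench, 130 (x) x 180 (y) x 40 mm high, dark display in the +x half of its top, three white keys in a row along y in its -x half, 54 mm apart, in any order. Origin: centre of its underside.
- round_top (a point): Centre of the top of the big round key (zero), 26 mm diameter, standing 14 mm above the box (54 mm above the bench) when up; pressed straight down.
- round_key (a joint): Travel of the round key, m: 0 = up, 0.006 = fully down (about 4 N); it springs back.
- bar_top (a point): Centre of the top of the long bar key (store), 38 (box x) x 12 (box y) mm, same height as the round key; pressed straight down.
- bar_key (a joint): Travel of the bar key, m: 0 = up, 0.006 = fully down (about 4 N); it springs back.
- square_top (a point): Centre of the top of the small square key, 14 x 14 mm, same height; not to be pressed.
- square_key (a joint): Travel of the square key, m: 0 = up, 0.006 = fully down.
- jar: Loose amber jar with a steel cap, 56 mm diameter, 85 mm high; origin at the centre of its underside. Bystander.
- spool: Loose turned wooden spool clamp standing upright, 44 mm diameter, 100 mm high; origin at the centre of its underside. Bystander.
- plane: Loose small hand plane, 45 x 110 x 42 mm high, iron sole and dark wooden body; origin at the centre of its underside. Bystander.

How it is judged:
On the way, in this order (a step that is already met when the one before it is completed fails the run):
1. the round key is pressed down (at least 4 of its 6 mm) (value of joint round_key above 0.004 m), for 0.05 s.
2. the pointer stands in the fork's gap (within 5 mm of its middle) for 0.8 s (x of pointer in the frame of fork_gap between -0.005 and 0.005 m), for 0.8 s.
3. the slide is back home (within 3 mm) (value of joint slide below 0.003 m), for 0.1 s.
4. the bar key is pressed down (at least 4 of its 6 mm) (value of joint bar_key above 0.004 m), for 0.05 s.
At the end, for the whole second after the job is handed in: The slide is fully home (within 3 mm) and all three keys are up again (within 1.5 mm), after the sequence zero, pull and hold, return, store (value of joint slide below 0.003 m and value of joint each of round_key, bar_key, square_key below 0.0015 m); the robot touches nothing.
It fails at once if the slide is pulled more than 12 mm past the middle of the fork's gap (x of pointer in the frame of fork_gap below -0.012 m).
It fails at once if the slide snaps home (faster than 0.35 m/s) (velocity of joint slide below -0.35 m/s).
It fails at once if the small square key is pressed (more than 2 mm) (value of joint square_key above 0.002 m).
It fails at once if the fork is moved by more than 4 mm (distance of fork_gap from where it was at the start of the episode above 0.004 m).
It fails at once if the jar, spool or plane is moved by more than 30 mm (distance of any of jar, spool, plane from where it was at the start of the episode above 0.03 m).
It also fails if it takes over 58 s, if anything falls off the work surface, if the arm or the gripper's body presses on something with over 40 N, if the wrist force passes 120 N, or if a joint passes its speed limit or range.

### The arm

A 6-joint arm with a two-finger parallel gripper is mounted at the origin on the work surface. World frame = base frame: x ahead of the robot, y to its left, z up, the work surface at z = 0. Lengths are in m, angles in rad, forces in N, time in s.
With the tool pointing down it reaches from about 0.35 to 0.85 m from the base axis. Payload 8.1 kg.
Tool frame: the origin (TCP) lies at the very end of the fingers, on their centre line; the grasp point (between the pads) lies 19 mm behind it; y points along the fingers, x is the direction in which the jaws open and shut, and the axes are right-handed (so a half turn about y gives the same grasp; the last joint's range is limited). The gripper opens to 85 mm and grips with 20 to 120 N. Pads are 22 mm wide; open, the fingers measure 114 mm over their backs; the gripper's body (76 mm by 85 mm) begins 54 mm behind the grasp point. The pads swing forward as they close: fully open they stand 13 mm farther back than shut.
Start: joints at [1.205, 0.13, 1.488, -0, 1.523, -0.085], TCP at [0.166, 0.577, 0.231] pointing down, gripper open.
Joint ranges: [-2.96, 2.96], [-0.89, 2.26], [0.02, 2.5], [-1.34, 4.48], [0, 2.73], [-2.66, 2.66]. Speed limits (rad/s): [2.39, 2.39, 2.79, 3.14, 3.14, 3.14].

### API

Orientations are given as a unit quaternion [x, y, z, w].
In Python, from cell import ctrl gives the robot as it stands. The module is installed in compiled form; this text tells all that it offers.
- The arm moves only by the tool move_arm, never from a script. Its argument "motion" is text: rows parted by semicolons, each of 5 numbers parted by spaces: the finger opening in mm, from 0 to 85.4, then the shift along the tool's x, y, z in mm, then the turn about the tool's y in degrees. In form: fingers tx ty tz spin; .... A call has 1 to 12 rows; each row is the pose to reach, as a shift and turn from the pose measured when the call began, along the tool's axes at that moment; what a row does not reach only later rows make up. A row lasts 1/10 s, in which the tool goes at most 50 mm and 8.59 degrees, less where a joint would pass 70% of its speed; a pose out of reach is approached as far as the arm can. A call with a gripper value outside its range is refused whole. The fingers move at their own pace and stop on an object; "newtons" is the grip in N (left out, the last holds). Time passes only in rows, so rows that repeat a pose let the fingers close. It gives the time, the measured TCP pose, the force and the opening at its end, in the units of the state.
- ctrl.get_obs(): the state, without advancing time (a new reading comes with each control period).
- ctrl.camera(name): name is "side" or "top" or "wrist"; returns (picture, depth): 384x512x3 uint8, red, green, blue; 384x512 float32, m along the optical axis (not along the pixel's ray), 0 where there is no reading.
- ctrl.get_calibration(name): a dict with "fx", "fy", "cx", "cy" (pixels), "k1" (the pictures are not rectified: a ray, as slopes to the right and down, at radius r is drawn at 1 + k1 r^2 times it, then the intrinsics apply), "eye" and "rotation" of the camera in the world; the wrist camera has in their place "T_tool_cam" (4x4, takes a point from camera to tool coordinates, whose origin is the TCP and whose axes are the tool frame's). Camera axes: x right, y down, z forward; pixel columns grow to the right and rows downward; lengths in m; the calibration is good to about 2 mm. A picture is of the moment at which its call begins: read the wrist's pose just before it. get_calibration takes no time and is no camera call.
- ctrl.job_done(): hands the job in, once; it reports no verdict.
The state is a dict: "time_s": time; "joints": joint angles; "joint_velocities": joint speeds; "tau": joint torques, N m; "eef_pos": TCP position; "ee_rot": TCP orientation; "force": force on the tool from outside, world axes, zero at the start; "torque": the same for the moment, N m; "grip_width": opening from 0.0 (shut) to 1.0 (fully open).
Only numpy, scipy, OpenCV 4.12 (cv2) and the standard library are available. Lean on these libraries where they do the work, as an engineer would, in place of code of your own. Each camera call takes 0.05 s, during which the arm holds its last target. There are 200 camera calls.

## Working session

There is one attempt and no reset: what is moved stays moved. The work goes in short steps, Python scripts to look and compute and a tool call to move; the robot and the scene stay as the last step left them, time stands still between calls to the robot, and variables do not carry over. Pictures are saved under pics/ and viewed, about 8 in all and at most 12, crops included, and the job is handed in when it is done.

Besides the shell and the picture viewer there is one more tool, called after ">>>" as name(argument=value, ...) on one line, values as JSON. move_arm: Moves the arm, as the interface text tells. Its arguments: {"type":"object","properties":{"motion":{"type":"string"},"newtons":{"type":"number"}},"required":["motion"]}

```bash
mkdir -p pics; cat > h.py <<'E'
import numpy as np, cv2
from scipy.spatial.transform import Rotation as R
from cell import ctrl
def cam(n):
    o=ctrl.get_obs(); p,d=ctrl.camera(n); c=ctrl.get_calibration(n)
    if 'eye' in c: Rm=np.array(c['rotation']);e=np.array(c['eye'])
    else:
        T=np.array(c['T_tool_cam']);Rt=R.from_quat(o['ee_rot']).as_matrix()
        Rm=Rt@T[:3,:3];e=Rt@T[:3,3]+np.array(o['eef_pos'])
    return p,d,dict(c=c,R=Rm,e=e)
def ray(m,u,v):
    c=m['c'];K=np.array([[c['fx'],0,c['cx']],[0,c['fy'],c['cy']],[0,0,1.]])
    a=np.array([(u-c['cx'])/c['fx'],(v-c['cy'])/c['fy']]);s=a.copy()
    for _ in range(30): s=a/(1+c['k1']*(s@s))
    return m['R']@np.array([s[0],s[1],1])
def atz(m,u,v,z):
    r=ray(m,u,v);return m['e']+r*(z-m['e'][2])/r[2]
def atd(m,u,v,d): return m['e']+ray(m,u,v)*d[int(v),int(u)]
def proj(m,P):
    c=m['c'];q=m['R'].T@(np.array(P)-m['e']);s=q[:2]/q[2];s=s*(1+c['k1']*(s@s))
    return s[0]*c['fx']+c['cx'],s[1]*c['fy']+c['cy']
E
python3 - <<'E'
from h import *
import pickle
o=ctrl.get_obs();print(o['time_s'],o['eef_pos'],R.from_quat(o['ee_rot']).as_matrix().round(3),o['grip_width'])
for n in ('top','side'):
    p,d,m=cam(n);pickle.dump((p,d,m),open(n+'.pkl','wb'));print(n,m['e'],m['R'].round(3))
    cv2.imwrite(f'pics/{n}.png',cv2.resize(p[:,:,::-1],(800,600),interpolation=cv2.INTER_CUBIC))
E
```

```text
0.0 [0.16602882 0.57599018 0.23023266] [[ 0.277 -0.001 -0.961]
 [ 0.961 -0.002  0.277]
 [-0.002 -1.     0.   ]] 0.9952730683938952
top [0.3035725  0.00224362 1.2952392 ] [ 0.712 -0.696  0.064 -0.064]
side [ 0.18523862 -0.75342965  0.85997974] [ 0.895 -0.2    0.082 -0.391]
```

View pics/top.png

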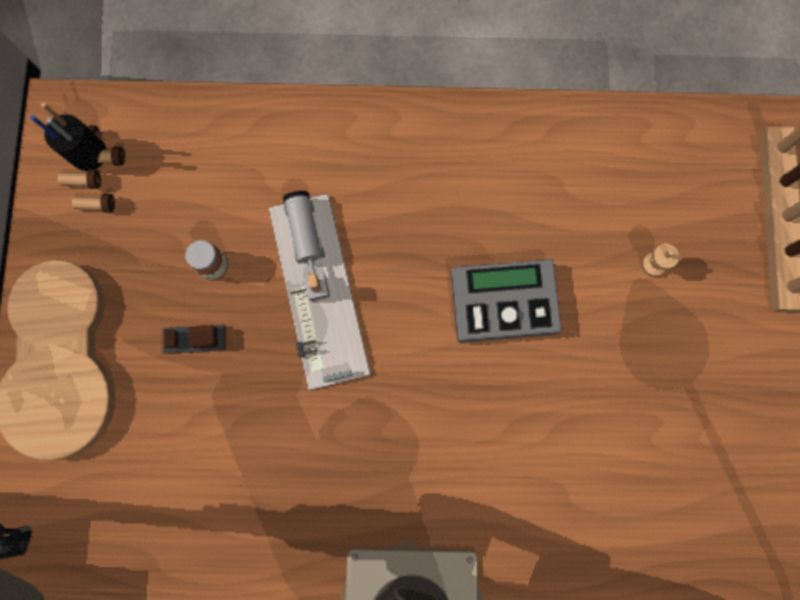

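View pics/side.png

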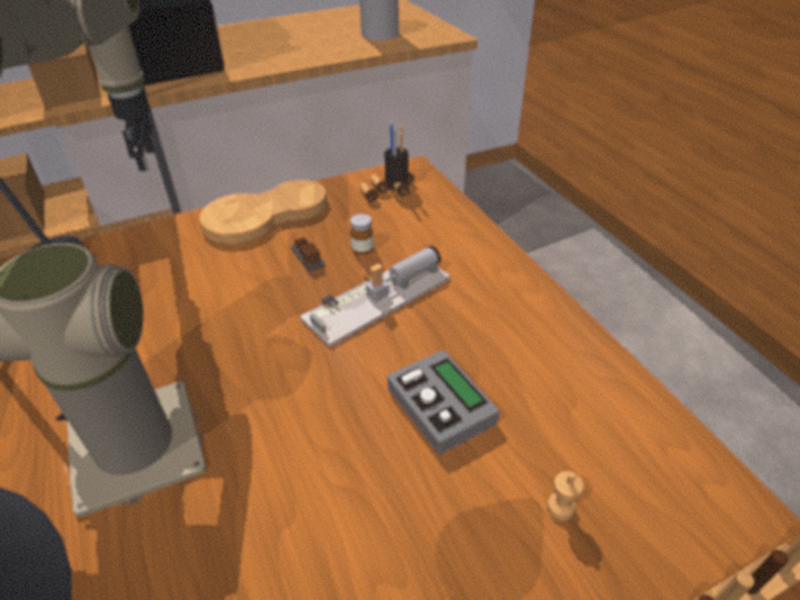

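Top view: gauge from (270,205) to (370,380), grip near (313,283), fork near (307,349). The keys, left to right, are bar (478,318), round (509,314) and square (540,312). The rotation comes as a quaternion, so I'll fix that and enlarge.

```bash
sed -i "s/Rm=np.array(c\['rotation'\])/Rm=R.from_quat(c['rotation']).as_matrix()/" h.py
python3 - <<'E'
from h import *
import pickle
p,d,m=pickle.load(open('top.pkl','rb'));m['R']=R.from_quat(ctrl.get_calibration('top')['rotation']).as_matrix();pickle.dump((p,d,m),open('top.pkl','wb'))
q=p[:,:,::-1]
a=cv2.resize(q[115:255,165:245],None,fx=4.25,fy=4.25,interpolation=cv2.INTER_CUBIC)
b=cv2.resize(q[160:225,284:364],None,fx=5,fy=5,interpolation=cv2.INTER_CUBIC)
im=np.zeros((600,760,3),np.uint8);im[:a.shape[0],:a.shape[1]]=a;im[:b.shape[0],350:350+b.shape[1]]=b
cv2.imwrite('pics/crop.png',im)
print(m['R'].round(3),proj(m,[0.4,0,0]), atz(m,320*.64,200*.64,0))
E
```

```text
[[ 0.022 -0.983  0.18 ]
 [-1.    -0.022  0.001]
 [ 0.003 -0.18  -0.984]] (np.float64(266.03016408405136), np.float64(240.7874321090621)) [0.71919569 0.18311345 0.        ]
```

View pics/crop.png

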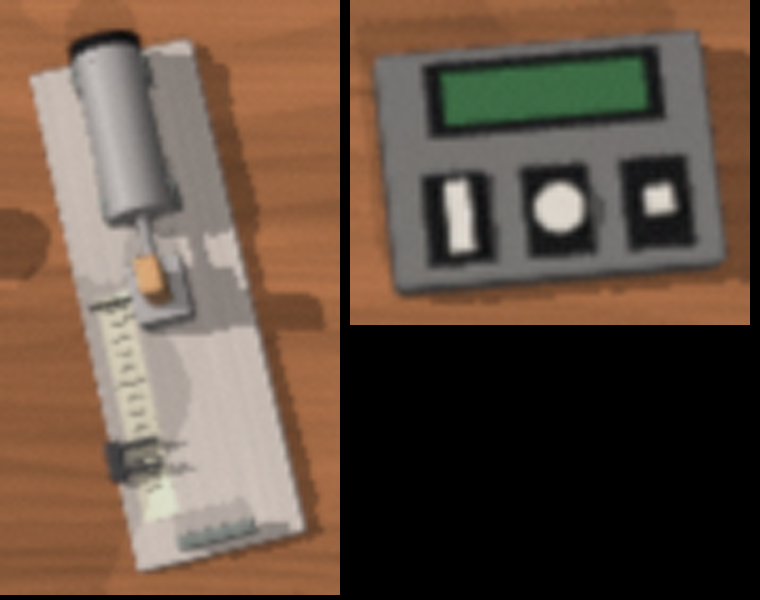

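```bash
python3 - <<'E'
from h import *
import pickle
p,d,m=pickle.load(open('top.pkl','rb'))
A=lambda X,Y,z: atz(m,165+(X+.5)/4.25-.5,115+(Y+.5)/4.25-.5,z)
B=lambda X,Y,z: atz(m,284+(X-350+.5)/5-.5,160+(Y+.5)/5-.5,z)
C=[A(31,76,.012),A(191,41,.012),A(303,531,.012),A(138,571,.012)]
for c in C: print(c.round(4))
print('center',np.mean(C,0).round(4)); ax=(C[0]+C[1]-C[2]-C[3])/2;print(np.linalg.norm(ax),np.degrees(np.arctan2(ax[1],ax[0])),np.linalg.norm(C[0]-C[1]))
print('grip top',A(147,262,.091).round(4),'fork',A(143,456,.028).round(4))
for n,x in dict(bar=(460,216),round=(559,208),square=(659,199)).items(): print(n,B(*x,.054).round(4))
print(np.array(ctrl.get_calibration('wrist')['T_tool_cam']).round(3),ctrl.get_calibration('wrist')['fx'])
E
```

```text
[0.6999 0.2743 0.012 ]
[0.7268 0.1684 0.012 ]
[0.4006 0.0822 0.012 ]
[0.3727 0.1868 0.012 ]
center [0.55   0.1779 0.012 ]
0.33803832011416524 14.893436205634003 0.1092995597841218
grip top [0.5579 0.179  0.091 ] fork [0.4448 0.1848 0.028 ]
bar [ 0.4997 -0.1035  0.054 ]
round [ 0.5052 -0.1565  0.054 ]
square [ 0.5113 -0.2101  0.054 ]
[[ 1.     0.001  0.     0.   ]
 [-0.    -0.309  0.951 -0.142]
 [ 0.001 -0.951 -0.309  0.079]
 [ 0.     0.     0.     1.   ]] 303.76123456566256
```

>>> move_arm(motion="0 -25 -5 -36 -3; 0 -50 -10 -72 -6; 0 -75 -15 -108 -9; 0 -100 -20 -144 -12; 0 -125 -25 -180 -15; 0 -150 -30 -216 -18; 0 -175 -35 -252 -21; 0 -200 -40 -288 -24; 0 -225 -45 -324 -27; 0 -250 -50 -360 -30; 0 -275 -50 -400 -31; 0 -293 -50 -432 -31", newtons=60)

```text
time_s: 1.3
eef_pos: [0.5012, 0.1726, 0.2807]
ee_rot: [-0.431, -0.56, 0.561, 0.431]
force: [1.0, 1.1, 0.8]
grip_width: 0.005
```

```bash
cat > look.py <<'E'
from h import *
import pickle,sys
o=ctrl.get_obs();print(o['time_s'],o['eef_pos'].round(4),R.from_quat(o['ee_rot']).as_matrix().round(3).tolist(),o['grip_width'],o['force'],o['joints'].round(2))
p,d,m=cam('wrist');n=sys.argv[1];pickle.dump((p,d,m),open(n+'.pkl','wb'))
cv2.imwrite(f'pics/{n}.png',cv2.resize(p[:,:,::-1],(800,600),interpolation=cv2.INTER_CUBIC))
E
python3 look.py w1
```

```text
1.3 [0.5012 0.1726 0.2807] [[-0.257, -0.0, -0.966], [0.966, -0.002, -0.257], [-0.002, -1.0, 0.001]] 0.005014269697213374 [0.99898721 1.05269111 0.80333518] [ 0.24 -0.07  1.61 -0.    1.61 -1.59]
```

View pics/w1.png

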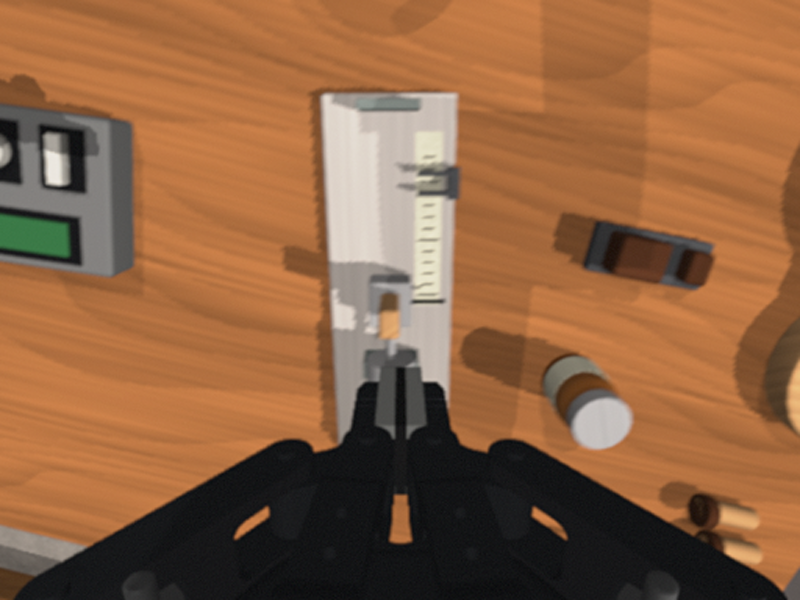

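Wrist view: grip top about (390,322), pointer a dark line at (428,300), fork prongs near (430,165–190). The display ends at left with the bar key at (57,158). Next I'll enlarge the rule.

```bash
python3 - <<'E'
from h import *
import pickle
p,d,m=pickle.load(open('w1.pkl','rb'));q=p[:,:,::-1]
a=cv2.resize(q[90:150,235:305],None,fx=8,fy=8,interpolation=cv2.INTER_CUBIC)
b=cv2.resize(q[165:225,225:295],None,fx=3,fy=3,interpolation=cv2.INTER_CUBIC)
im=np.zeros((480,780,3),np.uint8);im[:,:560]=a;im[:180,565:775]=b
for k in range(0,480,50): im[k,:8]=(0,0,255)
cv2.imwrite('pics/fork.png',im)
E
```

```text
(no output)
```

View pics/fork.png

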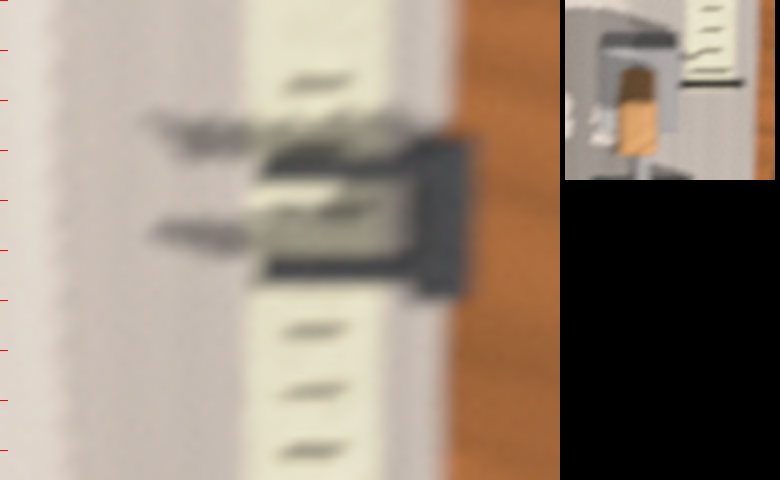

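```bash
python3 - <<'E'
from h import *
import pickle
p,d,m=pickle.load(open('w1.pkl','rb'))
A=lambda X,Y,z: atz(m,235+(X+.5)/8-.5,90+(Y+.5)/8-.5,z)
B=lambda X,Y,z: atz(m,225+(X-565+.5)/3-.5,165+(Y+.5)/3-.5,z)
f=A(340,217,.028);f1=A(340,163,.028);f2=A(340,270,.028);pt=B(711,83,.0345);pe=B(743,83,.0345);g=B(639,127.5,.091)
for n in 'f f1 f2 pt pe g'.split(): print(n,eval(n).round(4))
# plate corners from big picture: top plate edge z=.012
c=[atz(m,x*.64,y*.64,.012) for x,y in ((322,94),(457,94),(451,430),(338,440))]
for x in c: print(x.round(4))
e=c[2]-c[1];print('yaw',np.degrees(np.arctan2(e[1],e[0])))
for yaw in (14.,14.5,15.): 
    X=np.array([np.cos(np.radians(yaw)),np.sin(np.radians(yaw)),0]);print(yaw,'pull',(pt-f)@X,(g-f)@X,'prong',(f2-f1)@X)
print('bar',atz(m,57*.64,158*.64,.054))
E
```

```text
f [0.4463 0.1855 0.028 ]
f1 [0.4383 0.1832 0.028 ]
f2 [0.4543 0.1878 0.028 ]
pt [0.5429 0.2077 0.0345]
pe [0.5392 0.2216 0.0345]
g [0.5505 0.1776 0.091 ]
[0.403  0.0812 0.012 ]
[0.375  0.1863 0.012 ]
[0.6753 0.2719 0.012 ]
[0.7163 0.1647 0.012 ]
yaw 15.908892062806055
14.0 pull 0.09910597089277973 0.09922428016033309 prong 0.01663078150747073
14.5 pull 0.09908655556585257 0.09893377754565495 prong 0.016635388082155173
15.0 pull 0.09905959441408989 0.09863574074077905 prong 0.01663872780763064
bar [ 0.4994081  -0.10012949  0.054     ]
```

>>> move_arm(motion="0 -40 15 10 1; 0 -80 30 20 2; 0 -120 45 30 3; 0 -160 60 40 4; 0 -200 75 50 5; 0 -240 90 60 6; 0 -280 105 70 7; 0 -317 120 80 8.7; 0 -317 120 80 8.7; 0 -317 120 80 8.7")

```text
time_s: 2.35
eef_pos: [0.5063, -0.1588, 0.1606]
ee_rot: [-0.474, -0.524, 0.526, 0.473]
force: [0.2, -0.2, -0.9]
grip_width: -0.002
```

```bash
python3 look.py w2
```

```text
2.35 [ 0.5063 -0.1588  0.1606] [[-0.103, -0.001, -0.995], [0.995, -0.003, -0.103], [-0.003, -1.0, 0.002]] -0.0024081038232656488 [ 0.19186831 -0.17582846 -0.93188549] [-0.4  -0.01  1.77 -0.    1.39 -2.07]
```

View pics/w2.png

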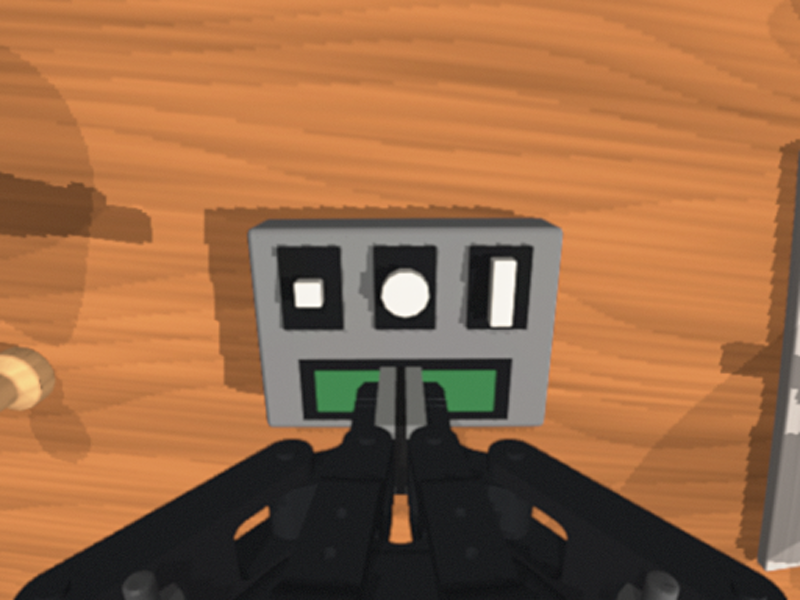

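Keys: square (308,293), round (405,292), bar (503,292).

```bash
python3 - <<'E'
from h import *
import pickle
p,d,m=pickle.load(open('w2.pkl','rb'));o=ctrl.get_obs();Rt=R.from_quat(o['ee_rot']).as_matrix()
for n,x,y in (('sq',308,293),('rd',405,292),('bar',503,292)):
    P=atz(m,x*.64,y*.64,.054);print(n,P.round(4),'tool mm',(1000*Rt.T@(P-o['eef_pos'])).round(1))
E
```

```text
sq [ 0.5103 -0.2094  0.054 ] tool mm [-51.  107.5   1.8]
rd [ 0.5042 -0.1563  0.054 ] tool mm [  2.5 107.3   2.4]
bar [ 0.4986 -0.1027  0.054 ] tool mm [ 56.4 107.1   2.4]
```

>>> move_arm(motion="0 2.5 40 2.4 0; 0 2.5 75 2.4 0; 0 2.5 95 2.4 0; 0 2.5 104 2.4 0; 0 2.5 110 2.4 0; 0 2.5 112.5 2.4 0; 0 2.5 113 2.4 0; 0 2.5 113 2.4 0; 0 2.5 113 2.4 0")

```text
time_s: 3.3
eef_pos: [0.5052, -0.1566, 0.0495]
ee_rot: [-0.475, -0.525, 0.526, 0.472]
force: [1.0, 1.4, 3.0]
grip_width: -0.001
```

>>> move_arm(motion="0 0 1.5 0 0; 0 0 2.5 0 0; 0 0 2.5 0 0; 0 0 2.5 0 0")

```text
time_s: 3.7
eef_pos: [0.5057, -0.1569, 0.0479]
ee_rot: [-0.475, -0.525, 0.526, 0.471]
force: [-1.7, 2.1, 10.0]
grip_width: -0.001
```

>>> move_arm(motion="0 0 -5 0 0; 0 0 -40 0 0; 0 0 -80 0 0; 10 20 -115 -5 0; 45 65 -130 -15 -1; 45 110 -130 -26 -3; 45 155 -130 -37 -5; 45 200 -130 -48 -7; 45 245 -130 -59 -9; 45 290 -130 -70 -9; 45 328 -130 -79 -9; 45 328 -130 -79 -9")

```text
time_s: 4.9
eef_pos: [0.5495, 0.1826, 0.1762]
ee_rot: [-0.431, -0.561, 0.562, 0.428]
force: [-0.1, -0.6, 0.5]
grip_width: 0.527
```

```bash
python3 look.py w3
```

```text
4.9 [0.5495 0.1826 0.1762] [[-0.262, 0.003, -0.965], [0.965, -0.004, -0.263], [-0.004, -1.0, -0.002]] 0.527102155494763 [-0.13084764 -0.57242824  0.49034705] [ 0.23  0.1   1.62 -0.    1.42 -1.6 ]
```

View pics/w3.png

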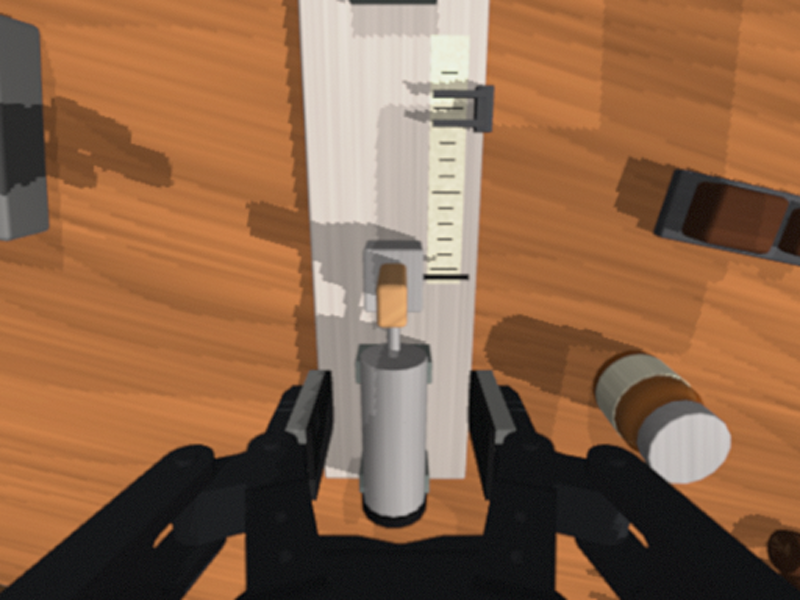

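Grip top face spans (377–406, 286–327), pointer at (446,277), fork prongs at y≈94 and 122.

```bash
python3 - <<'E'
from h import *
import pickle
p,d,m=pickle.load(open('w3.pkl','rb'));o=ctrl.get_obs();Rt=R.from_quat(o['ee_rot']).as_matrix()
T=lambda P:(1000*Rt.T@(P-o['eef_pos'])).round(1)
for n,x,y,z in (('grip',392,306.5,.091),('ptr',446,277,.0345),('f1',452,94,.028),('f2',452,122,.028),('pl1',303,100,.012),('pl2',326,470,.012),('pr1',487,60,.012),('pr2',466,470,.012)):
    P=atz(m,x*.64,y*.64,z);print(n,P.round(4),'tool',T(P))
E
```

```text
grip [0.5502 0.1785 0.091 ] tool [-1.4 85.  -0.2]
ptr [0.5419 0.2098 0.0345] tool [ 31.2 141.4  -0.3]
f1 [0.4392 0.1828 0.028 ] tool [ 32.1 147.7 105.9]
f2 [0.4537 0.1872 0.028 ] tool [ 32.6 147.7  90.8]
pl1 [0.4641 0.0982 0.012 ] tool [-55.9 164.2 104.1]
pl2 [0.7208 0.1693 0.012 ] tool [ -54.6  164.5 -162.3]
pr1 [0.4139 0.1983 0.012 ] tool [ 53.8 163.6 126.3]
pr2 [0.6918 0.2741 0.012 ] tool [  54.2  163.9 -161.8]
```

>>> move_arm(motion="45 -1.4 40 -0.2 0; 45 -1.4 75 -0.2 0; 45 -1.4 100 -0.2 0; 45 -1.4 115 -0.2 0; 45 -1.4 121 -0.2 0; 45 -1.4 121 -0.2 0; 10 -1.4 121 -0.2 0; 10 -1.4 121 -0.2 0; 10 -1.4 121 -0.2 0; 10 -1.4 121 -0.2 0; 10 -1.4 121 -0.2 0", newtons=80)

```text
time_s: 6.05
eef_pos: [0.5517, 0.1783, 0.057]
ee_rot: [-0.432, -0.561, 0.562, 0.427]
force: [-0.0, -3.3, 6.5]
grip_width: 0.172
```

>>> move_arm(motion="10 0 0 4 0; 10 0 0 10 0; 10 0 0 18 0; 10 0 0 26 0; 10 0 0 34 0; 10 0 0 42 0; 10 0 0 50 0; 10 0 0 58 0; 10 0 0 66 0; 10 0 0 74 0; 10 0 0 80 0; 10 0 0 80 0")

```text
time_s: 7.25
eef_pos: [0.4752, 0.1575, 0.0571]
ee_rot: [0.433, 0.562, -0.561, -0.426]
force: [9.7, 0.6, -9.0]
grip_width: 0.176
```

```bash
python3 look.py w4
```

```text
7.25 [0.4752 0.1575 0.0571] [[-0.262, 0.009, -0.965], [0.965, -0.004, -0.262], [-0.006, -1.0, -0.008]] 0.17554347651090194 [ 9.73539955  0.55399004 -9.03909779] [ 0.22  0.02  1.94 -0.01  1.18 -1.61]
```

View pics/w4.png

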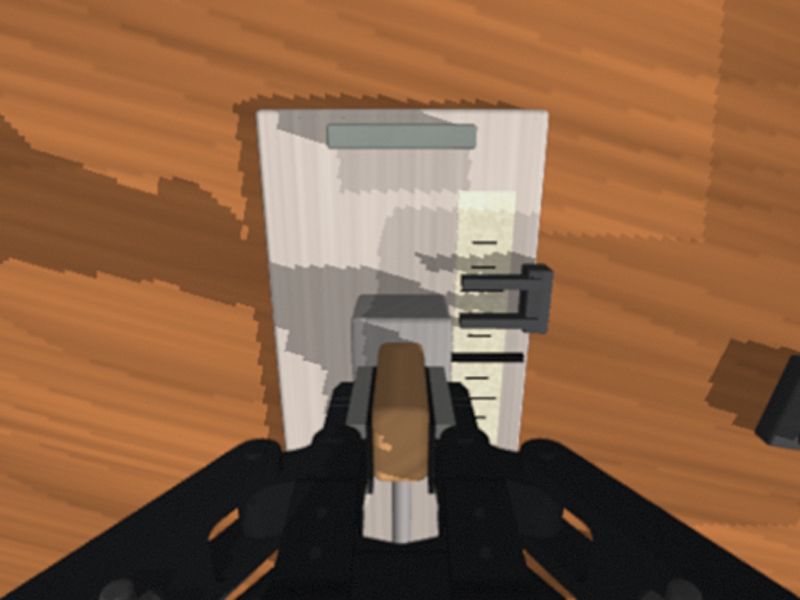

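The grip is held. Pointer at (488,357), prongs at y=283 and 321.

```bash
python3 - <<'E'
from h import *
import pickle
p,d,m=pickle.load(open('w4.pkl','rb'));o=ctrl.get_obs();Rt=R.from_quat(o['ee_rot']).as_matrix()
T=lambda P:(1000*Rt.T@(P-o['eef_pos'])).round(1)
for n,x,y,z in (('ptr',488,357,.0345),('f1',488,283,.028),('f2',488,321,.028)):
    print(n,T(atz(m,x*.64,y*.64,z)))
E
```

```text
ptr [33.9 22.4  2.1]
f1 [33.3 28.7 29.7]
f2 [34.3 28.8 14.4]
```

>>> move_arm(motion="10 0 0 5 0; 10 0 0 10 0; 10 0 0 14 0; 10 0 0 17 0; 10 0 0 19 0; 10 0 0 20 0; 10 0 0 20 0; 10 0 0 20 0; 10 0 0 20 0; 10 0 0 20 0; 10 0 0 20 0; 10 0 0 20 0")

```text
time_s: 8.5
eef_pos: [0.4571, 0.1526, 0.0571]
ee_rot: [0.434, 0.563, -0.56, -0.426]
force: [11.3, 0.3, -11.2]
grip_width: 0.174
```

```bash
python3 look.py w5
```

```text
8.5 [0.4571 0.1526 0.0571] [[-0.262, 0.012, -0.965], [0.965, -0.003, -0.262], [-0.006, -1.0, -0.011]] 0.17382175701074823 [ 11.3027711    0.27689063 -11.19580638] [ 0.22 -0.04  2.   -0.01  1.17 -1.61]
```

View pics/w5.png

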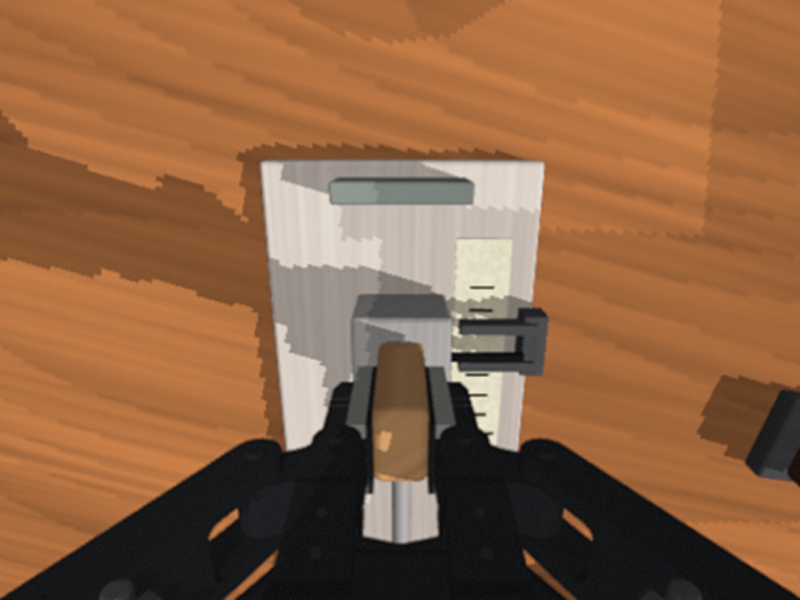

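```bash
python3 - <<'E'
from h import *
import pickle
p,d,m=pickle.load(open('w5.pkl','rb'));o=ctrl.get_obs();Rt=R.from_quat(o['ee_rot']).as_matrix()
T=lambda P:(1000*Rt.T@(P-o['eef_pos'])).round(1)
for n,x,y,z in (('ptr',488,357,.0345),('f1',488,326,.028),('f2',488,363,.028)):
    print(n,T(atz(m,x*.64,y*.64,z)))
E
```

```text
ptr [33.9 22.4  1.9]
f1 [34.4 28.8 12. ]
f2 [35.4 28.9 -3.8]
```

Still 1–2 mm short of the middle, so I'll nudge 1.5 mm further (allowing for lag) and hold.

>>> move_arm(motion="10 0 0 1 0; 10 0 0 2.3 0; 10 0 0 2.3 0; 10 0 0 2.3 0; 10 0 0 2.3 0; 10 0 0 2.3 0; 10 0 0 2.3 0; 10 0 0 2.3 0; 10 0 0 2.3 0; 10 0 0 2.3 0; 10 0 0 2.3 0; 10 0 0 2.3 0")

```text
time_s: 9.75
eef_pos: [0.4559, 0.1523, 0.0571]
ee_rot: [0.434, 0.564, -0.559, -0.425]
force: [11.8, 0.7, -11.9]
grip_width: 0.177
```

>>> move_arm(motion="10 0 0 0.3 0; 10 0 0 0.3 0; 10 0 0 0.3 0; 10 0 0 0.3 0; 10 0 0 0.3 0")

```text
time_s: 10.25
eef_pos: [0.4565, 0.1525, 0.0571]
ee_rot: [0.435, 0.565, -0.558, -0.424]
force: [11.3, 1.5, -12.0]
grip_width: 0.169
```

>>> move_arm(motion="10 0 0 -3 0; 10 0 0 -9 0; 10 0 0 -17 0; 10 0 0.3 -25 0; 10 0 0.4 -33 0; 10 0 0.5 -41 0; 10 0 0.6 -49 0; 10 0 0.7 -57 0; 10 0 0.8 -65 0; 10 0 1 -73 0; 10 0 1 -80 0; 10 0 1 -80 0")

```text
time_s: 11.45
eef_pos: [0.5339, 0.1734, 0.0571]
ee_rot: [0.435, 0.565, -0.558, -0.424]
force: [5.6, 0.1, -6.2]
grip_width: 0.168
```

```bash
python3 - <<'E'
from h import *
o=ctrl.get_obs();Rt=R.from_quat(o['ee_rot']).as_matrix();print(Rt.round(3),o['eef_pos'],(1000*Rt.T@(np.array([.5517,.1783,.057])-o['eef_pos'])).round(1))
E
```

```text
[[-0.262  0.018 -0.965]
 [ 0.965 -0.001 -0.262]
 [-0.006 -1.    -0.017]] [0.53392082 0.17342294 0.05712267] [  0.1   0.4 -18.4]
```

>>> move_arm(motion="10 0 0 -5 0; 10 0 0.2 -10 0; 10 0 0.3 -14 0; 10 0 0.4 -17 0; 10 0 0.4 -19 0; 10 0 0.4 -20.5 0; 10 0 0.4 -20.5 0; 10 0 0.4 -20.5 0; 10 0 0.4 -20.5 0")

```text
time_s: 12.35
eef_pos: [0.552, 0.1783, 0.0571]
ee_rot: [0.434, 0.564, -0.559, -0.425]
force: [-7.7, -4.7, 6.5]
grip_width: 0.177
```

>>> move_arm(motion="20 0 0 0 0; 30 0 0 0 0; 45 0 0 0 0; 45 0 0 0 0; 45 0 0 0 0; 45 0 -10 0 0; 45 0 -40 0 0; 45 0 -80 0 0; 45 0 -119 0 0; 45 0 -119 0 0")

```text
time_s: 13.35
eef_pos: [0.5543, 0.1796, 0.1845]
ee_rot: [0.437, 0.567, -0.556, -0.422]
force: [0.1, -0.4, 0.1]
grip_width: 0.523
```

```bash
python3 look.py w6; python3 -c "
from h import *
o=ctrl.get_obs();Rt=R.from_quat(o['ee_rot']).as_matrix();print((1000*Rt.T@(np.array([.4988,-.103,.10])-o['eef_pos'])).round(1))"
```

```text
13.35 [0.5543 0.1796 0.1845] [[-0.262, 0.026, -0.965], [0.965, 0.0, -0.262], [-0.007, -1.0, -0.025]] 0.5231275082979019 [ 0.07571715 -0.44895983  0.13341479] [ 0.23  0.09  1.62 -0.01  1.41 -1.61]
[-257.7   80.2  127.9]
```

View pics/w6.png

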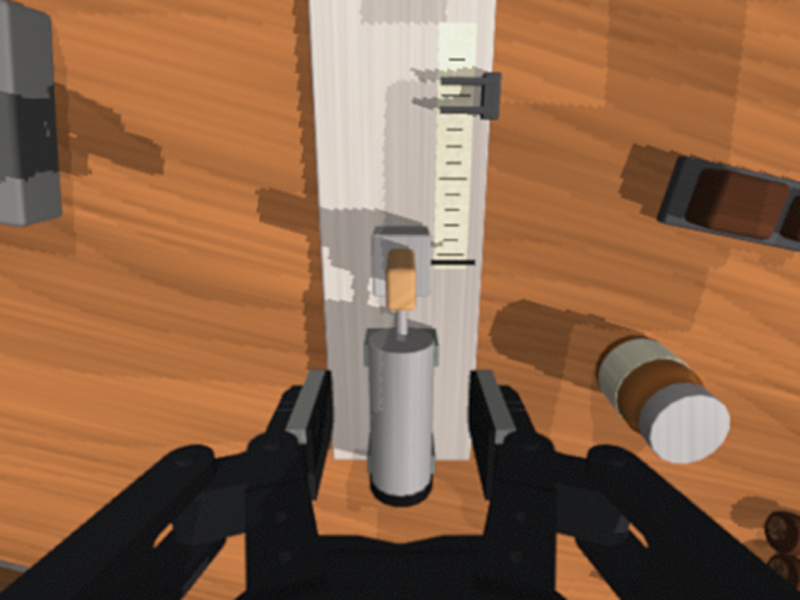

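The slide is home with the pointer at the same ticks as at the start, and the fork is unmoved. On to the bar key.

>>> move_arm(motion="45 -30 0 15 0; 20 -65 5 32 1; 0 -100 10 50 2; 0 -135 20 67 3; 0 -170 30 84 5; 0 -205 45 102 7; 0 -240 60 119 9; 0 -257 70 128 9; 0 -258 80 128 9; 0 -258 80 128 9")

```text
time_s: 14.4
eef_pos: [0.4972, -0.1029, 0.0981]
ee_rot: [0.477, 0.531, -0.521, -0.468]
force: [0.7, 0.5, -0.0]
grip_width: -0.002
```

```bash
python3 -c "
from h import *
o=ctrl.get_obs();Rt=R.from_quat(o['ee_rot']).as_matrix();print(Rt.round(3),o['eef_pos'],o['grip_width'],(1000*Rt.T@(np.array([.4988,-.103,.054])-o['eef_pos'])).round(1))"
```

```text
[[-0.106  0.019 -0.994]
 [ 0.994  0.001 -0.106]
 [-0.001 -1.    -0.019]] [ 0.49724355 -0.1028963   0.09805135] -0.0017885259634362327 [-0.2 44.1 -0.7]
```

>>> move_arm(motion="0 0 25 -1 0; 0 0 38 -1 0; 0 0 44 -1 0; 0 0 48 -1 0; 0 0 51 -1 0; 0 0 52.5 -1 0; 0 0 52.5 -1 0; 0 0 52.5 -1 0")

```text
time_s: 15.2
eef_pos: [0.4998, -0.1024, 0.0478]
ee_rot: [0.477, 0.531, -0.521, -0.468]
force: [-9.2, 4.2, 16.5]
grip_width: -0.0
```

Bottomed out at z = 0.0478 with 16 N. Retracting.

>>> move_arm(motion="0 0 -3 0 0; 0 0 -20 0 0; 0 0 -60 0 0; 0 0 -100 0 0; 0 0 -130 0 0; 0 0 -130 0 0; 0 0 -130 0 0")

```text
time_s: 15.9
eef_pos: [0.4983, -0.1028, 0.1793]
ee_rot: [0.479, 0.531, -0.521, -0.466]
force: [-0.1, 0.7, -1.1]
grip_width: -0.002
```

```bash
python3 look.py w7
```

```text
15.9 [ 0.4983 -0.1028  0.1793] [[-0.107, 0.023, -0.994], [0.994, -0.0, -0.107], [-0.002, -1.0, -0.023]] -0.001877050143223206 [-0.11231151  0.73220075 -1.14811884] [-0.31 -0.11  1.83  0.01  1.4  -1.99]
```

View pics/w7.png

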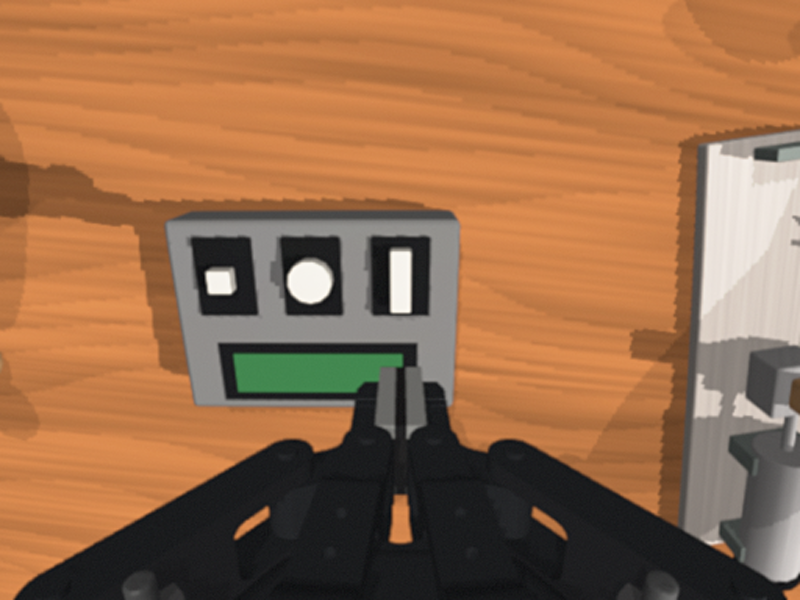

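All three keys are up, the slide is home and the arm is clear, so I'm handing in.

```bash
python3 -c "
from cell import ctrl
print(ctrl.job_done())"
```

```text
the job is handed in; nothing more can be done
None
```

The daily check is done and handed in at about 16 s of the 58 s allowed; the interface gave no verdict.

- **Zero:** I pressed the round key fully down. The tip reached z ≈ 47.9 mm with about 10 N, which is the bottom of its travel.
- **Pull and hold:** I pulled the slide about 99 mm, until the pointer stood in the fork's gap. I held it there for about 2.5 s in all, including one small forward correction of about 1 mm.
- **Return:** I eased the slide home at 80 mm/s or less until it rested against its stop.
- **Store:** I pressed the bar key fully down. The tip reached z ≈ 47.8 mm with about 16 N.

**Last checks:** the final wrist pictures showed the slide home and the fork unmoved. All three keys looked up, and the arm was clear with about 1 N of residual force. I never went near the jar, spool or plane, and the jar and plane looked undisturbed in the last gauge picture; I did not picture the spool again.

**One small disagreement:** before the correction, the camera put the pointer 2.2 mm short of the gap's middle, while the arm's own travel said 1.2 mm. Both are within the 5 mm tolerance. I did not take another picture after that correction.

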